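# Bedside bin: free the pedal, open the lid and let it down quietly

### The job

My glasses case has slid under the pedal of the bedside bin: push it along the table with your fingertips, without picking it up, until it is well clear of the pedal. Then press the pedal right down so that the lid stands fully open, keep it open for about three seconds while I drop a tissue in, and let the pedal up slowly so that the lid comes down gently all the way and never slams. Work the lid only by its pedal, do not touch the lid itself, and leave the other things on the table where they stand.

Things in the scene. Friction and masses are not known exactly. Their poses are not given: they have to be found in the camera images.
- bin: small round pedal bin, white painted steel, 140 mm across, on a black foot, 211 mm high with its lid shut; it does not move. Origin: on the table under the bin's centre; z up; -x points from the bin's centre out over the pedal, +x to the lid's hinge. The pedal sticks out at the -x side to 137 mm from the centre
- pedal_top (a point): centre of the top face of the black pedal plate, which is 34 mm (along the bin's x) by 60 mm (along y) and 6 mm thick. It lies 118 mm from the bin's centre, 48 mm clear of its wall; at rest 45 mm above the table, with about 36 mm free height under the plate. It moves with the pedal: fully pressed its top is about 17 mm above the table, 28 mm lower, at almost the same x, y. Its z leans by up to 0.13 rad as the pedal turns
- pedal (a joint): pedal lever, turning about an axle across the bin's centre: 0 = up (at rest), 0.23 rad = right down on its stop. It needs about 7 N at first, about 3 N when down, and comes up by itself, fast, when let go. It is linked to the lid: lid angle = 6 x pedal angle, so 1 mm at the plate is about 3 degrees of lid
- lid (a joint): lid angle: 0 = shut, 1.38 rad (79 degrees) = fully open. The lid has no damper: let go, it slams
- lid_edge (a point): front edge of the domed round steel lid (144 mm across, 19 mm thick), over the pedal: 150 mm from the hinge pin, which lies at the bin's back 78 mm along +x from its centre and 192 mm above the table. It swings up and back as the lid opens
- case_center (a point): centre of the closed hard glasses case, dark red, 150 mm long (its x) by 56 mm wide (its y) by 28 mm high, with rounded edges, about 0.12 kg, loose and lying flat on the table; half-way up (14 mm above the table). Its far end lies under the pedal plate, where it stops the pedal from going down; the rest sticks out in front of it
- case_end (a point): middle of that end of the glasses case (75 mm along +x from its centre) which lies under the pedal at the start
- tumbler: empty drinking glass, 72 mm across, 125 mm high, loose, beside the bin; origin under its centre
- cream: blue jar of face cream with a white cap, 64 mm across, 62 mm high, loose, beside the bin; origin under its centre
- book: teal book 135 (x) by 205 (y) by 28 mm with folded spectacles on it, loose; origin under its centre
- remote: black remote control 150 (x) by 42 by 17 mm, loose; origin under its centre
- clock: round orange alarm clock, 90 mm across, 104 mm high, loose; origin under its centre
- candle: candle tin, aluminium, 72 mm across, 45 mm high, loose; origin under its centre
There are look-alikes about, which are no part of the job. What is shaped like the part that bears case_center but turquoise is not meant.

How it is judged (in metres and radians):
On the way, in this order (a step that is already met when the one before it is completed fails the run):
1. the glasses case has been pushed clear of the pedal, the lid still shut ((y of case_end in the frame of bin above 0.055 m or y of case_end in the frame of bin below -0.055 m or x of case_end in the frame of bin below -0.145 m) and value of joint lid below 0.15 rad), for 0.2 s.
2. the lid is held fully open by the pedal (2.5 s) (value of joint lid above 1.25 rad), for 2.5 s.
At the end, for the whole second after the job is handed in: The lid is shut (within 0.04 rad) and the pedal up; the glasses case lies flat on the table clear of the pedal (its end more than 55 mm to either side of the pedal's middle line, or drawn out to more than 145 mm in front of the bin's centre); the bystanders are within 20 mm of where they stood (value of joint lid below 0.04 rad and value of joint pedal below 0.02 rad and (y of case_end in the frame of bin above 0.055 m or y of case_end in the frame of bin below -0.055 m or x of case_end in the frame of bin below -0.145 m) and height (world z) of case_center below 0.02 m and angle between case_center's own z axis and vertical below 0.15 rad and distance of each of tumbler, cream, book, remote, clock, candle from where it was at the start of the episode below 0.02 m); the robot touches nothing.
It fails at once if the lid falls instead of being eased down: it closes faster than 3 rad/s (the pedal rising faster than about 60 mm/s) while less than 1 rad open (value of joint lid below 1 rad and velocity of joint lid below -3 rad/s).
It fails at once if the lid itself is touched by the robot (contact force between any of the fingers, the arm and lid above 0.5 N).
It fails at once if the glasses case is picked up or tipped: its centre more than 15 mm above where it lies, or tilted more than 0.35 rad (height (world z) of case_center above 0.029 m or angle between case_center's own z axis and vertical above 0.35 rad).
It fails at once if another thing on the table is moved more than 20 mm or tipped over (distance of any of tumbler, cream, book, remote, clock, candle from where it was at the start of the episode above 0.02 m or angle between any of tumbler, cream, book, remote, clock, candle's own z axis and vertical above 0.35 rad).
It also fails if it takes over 54 s, if anything falls off the work surface, if the arm or the gripper's body presses on something with over 40 N, if the wrist force passes 120 N, or if a joint passes its speed limit or range.

### The arm

A 7-joint arm with a two-finger parallel gripper is mounted at the origin on the work surface. World frame = base frame: x ahead of the robot, y to its left, z up, the work surface at z = 0. Lengths are in m, angles in degrees, forces in N, time in s.
With the tool pointing down it reaches from about 0.425 to 0.8 m from the base axis. Payload 8.3 kg.
Tool frame: the origin (TCP) lies on the centre line of the jaws, within the pads' length; the fingertips stand bot.tip_extent ahead of it and the grasp point (between the pads) lies 3 mm ahead of it (bot.tip_extent is the distance from the TCP to the fingertips, in m); x points along the fingers, y is the direction in which the jaws open and shut, and the axes are right-handed (so a half turn about x gives the same grasp; the last joint's range is limited). The gripper opens to 85 mm and grips with 20 to 120 N. Pads are 22 mm wide; open, the fingers measure 114 mm over their backs; the gripper's body (76 mm by 85 mm) begins 54 mm behind the grasp point. The pads swing forward as they close: fully open they stand 13 mm farther back than shut.
Start: joints at [-71.614, 21.967, 0.94, 78.501, -0.361, 79.538, -2.664], TCP at [0.234, 0.58, 0.253] pointing down, gripper open.
Joint ranges: [-169.22, 169.22], [-14.56, 117.87], [-87.37, 89.26], [10.42, 133.3], [-82.24, 262.24], [0.94, 117.77], [-172.7, 172.7]. Speed limits (degrees/s): [136.94, 136.94, 172.46, 172.46, 180, 180, 180].

### API

Orientations are given as [roll, pitch, yaw] about the fixed x, y, z axes, in that order (R = Rz(yaw) Ry(pitch) Rx(roll)).
In Python, from workcell import bot, eyes gives the robot as it stands. The module is installed in compiled form; this text tells all that it offers.
- The arm moves only by the shell command python3 -m pendant 'ROWS'. ROWS is JSON, a list of rows, each a list of 5 numbers: the shift along the world's x, y, z in mm, then the turn about the world's z in rad, then the finger opening in mm, from 0 to 85.4. In form: [[tx, ty, tz, roll, hand], ...]. A call has 1 to 8 rows; each row shifts and turns the commanded pose from where the row before left it; what a row does not reach is not made up. A row lasts 1/8 s, in which the tool goes at most 62.5 mm and 10.7 degrees, less where a joint would pass 70% of its speed; a pose out of reach is approached as far as the arm can. A call is refused whole if a number of a shift passes 62.5 or a number of a turn 0.188, either way. A call with a gripper value outside its range is refused whole. The fingers move at their own pace and stop on an object; the grip force is fixed at half the most. Time passes only in rows, so rows that do not move let the fingers close. It gives the time, the measured TCP pose, the force and the opening at its end, in the units of the state.
- bot.read_state(): the state, without advancing time (a new reading comes with each control period).
- eyes.get_image(name): name is "scene" or "side" or "wrist"; returns (picture, depth): 480x640x3 uint8, red, green, blue; 480x640 float32, m along the optical axis (not along the pixel's ray), 0 where there is no reading.
- eyes.camera_model(name): a dict with "fx", "fy", "cx", "cy" (pixels), "rvec" (rotation vector, rad) and "tvec" (3), from world to camera coordinates, as OpenCV has them. Camera axes: x right, y down, z forward; pixel columns grow to the right and rows downward; lengths in m; the calibration is good to about 2 mm. A picture is of the moment at which its call begins: read the wrist's pose just before it. camera_model takes no time and is no camera call; for the wrist camera it gives the pose at the moment of the call.
- bot.sign_off(): hands the job in, once; it reports no verdict.
The state is a dict: "time_s": time; "joints": joint angles; "joint_velocities": joint speeds; "tau": joint torques, N m; "ee_pos": TCP position; "orientation": TCP orientation; "force": force on the tool from outside, world axes, zero at the start; "moment": the same for the moment, N m; "width": finger opening in m.
Only numpy, scipy, OpenCV 4.12 (cv2) and the standard library are available. Lean on these libraries where they do the work, as an engineer would, in place of code of your own. Each camera call takes 0.05 s, during which the arm holds its last target. There are 200 camera calls.

## Working session

There is one attempt and no reset: what is moved stays moved. The work goes in short steps, Python scripts to look and compute and a shell command to move; the robot and the scene stay as the last step left them, time stands still between calls to the robot, and variables do not carry over. Pictures are saved under pics/ and viewed, about 8 in all and at most 12, crops included, and the job is handed in when it is done.

```bash
mkdir -p pics; cat > h.py <<'E'
import numpy as np,cv2
from workcell import bot,eyes
def grab(n):
    m=eyes.camera_model(n); p,d=eyes.get_image(n); return p,d,m
def world(d,m):
    v,u=np.mgrid[:480,:640]; c=np.dstack([(u-m['cx'])/m['fx']*d,(v-m['cy'])/m['fy']*d,d])
    R=cv2.Rodrigues(np.array(m['rvec'],float))[0]; return (c-np.array(m['tvec']).ravel())@R
E
python3 - <<'E'
from h import *
print(bot.read_state(),bot.tip_extent)
for n in('scene','side'):
    p,d,m=grab(n); np.savez(n+'0.npz',p=p,d=d,w=world(d,m)); cv2.imwrite(f'pics/{n}0.png',p[...,::-1]); print(n,m)
E
```

```text
{'time_s': 0.0, 'joints': array([-71.61474782,  22.01682054,   0.93737191,  78.56133726,
        -0.36230844,  79.53775605,  -2.66464189]), 'joint_velocities': array([-0.05103133,  0.00077464,  0.02492277,  0.00874706, -0.04577925,
       -0.00721979,  0.06340695]), 'tau': array([-3.09225406e-04, -6.27598572e+01,  8.44005235e-01, -3.71833956e+01,
        1.64261082e-02,  1.38515770e-02,  6.14882106e-05]), 'ee_pos': array([0.23379913, 0.5791284 , 0.25226142]), 'orientation': array([ -89.75000085,   89.88685168, -111.73540845]), 'force': array([ 0.08702639, -1.05580501, -0.39853258]), 'moment': array([-0.01474237,  0.00771341,  0.00180803]), 'width': 0.085280996338414} 0.022
scene {'fx': 455.71581677483124, 'fy': 455.71581677483124, 'cx': 323.9918259292016, 'cy': 235.09732313299807, 'rvec': array([ 2.65035737,  0.46715327, -0.11145303]), 'tvec': array([-0.51189729, -0.08432456,  1.55013563])}
side {'fx': 567.2693742521044, 'fy': 567.2693742521044, 'cx': 322.79786049390447, 'cy': 242.35351505647822, 'rvec': array([ 2.31374239, -0.18271443,  0.11039754]), 'tvec': array([-0.56350242,  0.14832521,  1.70128076])}
```

View pics/scene0.png

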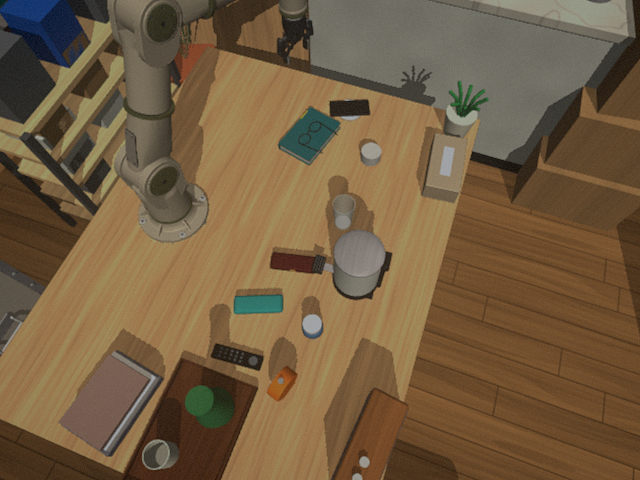

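View pics/side0.png

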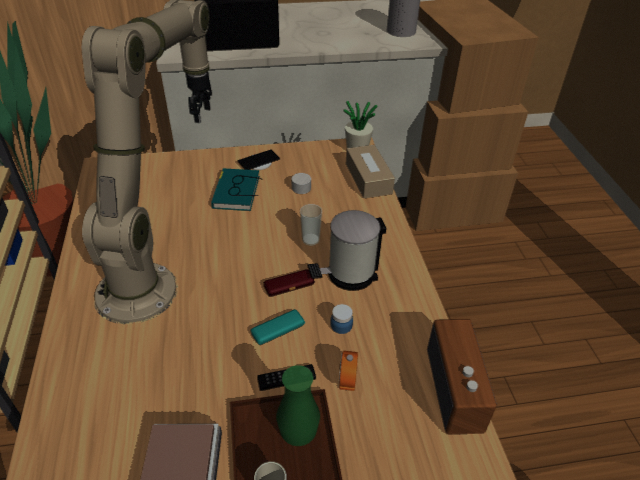

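The dark red case is at scene (295,262) / side (290,282), with its end under the black pedal at scene (322,265) / side (316,272). The only look-alike is the turquoise case at scene (258,303) / side (277,326), so I choose the red one. The tumbler is at scene (343,210) and the cream at (312,326), on either side of the bin at (358,263).

```bash
python3 - <<'E'
from h import *
for n,box in(('scene',(230,180,410,345)),('side',(240,190,400,345))):
    z=np.load(n+'0.npz'); p,w=z['p'],z['w']; hsv=cv2.cvtColor(p,cv2.COLOR_RGB2HSV).astype(int); H,S,V=np.moveaxis(hsv,2,0)
    v,u=np.mgrid[:480,:640]; inb=(u>box[0])&(u<box[2])&(v>box[1])&(v<box[3]); Z=w[...,2]; ok=(z['d']>0)&inb
    def rep(name,m):
        m=cv2.morphologyEx((m&ok).astype(np.uint8),cv2.MORPH_OPEN,np.ones((2,2)))
        k,l,s,c=cv2.connectedComponentsWithStats(m); 
        if k<2: print(n,name,'none');return
        i=1+s[1:,4].argmax(); P=w[l==i]; r=cv2.minAreaRect((P[:,:2]*1000).astype(np.float32))
        print(n,name,s[i],'zmed %.3f z95 %.3f'%(np.median(P[:,2]),np.percentile(P[:,2],95)),'rect',np.round(r[0]),np.round(r[1]),round(r[2],1),'mean',P.mean(0).round(3))
        return P
    rep('redtop',((H<8)|(H>170))&(S>110)&(Z>.018)&(Z<.036))
    rep('turq',(H>80)&(H<95)&(S>110)&(Z>.02))
    rep('pedal',(V<75)&(S<110)&(Z>.036)&(Z<.056))
    rep('lid',(Z>.19)&(Z<.23))
    rep('tumbler',(Z>.05)&(Z<.14)&(v<(232 if n=='scene' else 243))&(u<(358 if n=='scene' else 324)))
    rep('cream',(Z>.052)&(Z<.07)&(v>300))
    c=cv2.resize(p[box[1]:box[3],box[0]:box[2]],None,fx=3.3,fy=3.3,interpolation=2); cv2.imwrite(f'pics/{n}_crop.png',c[...,::-1])
E
```

```text
scene redtop [272 255  42  18 452] zmed 0.025 z95 0.031 rect [459. -50.] [126.  53.] 10.3 mean [ 0.463 -0.051  0.025]
scene turq [235 296  48  18 725] zmed 0.025 z95 0.030 rect [ 576. -329.] [138. 514.] 54.1 mean [ 0.413 -0.212  0.028]
scene pedal [313 256  14  19 169] zmed 0.042 z95 0.048 rect [ 627. -269.] [ 40. 581.] 19.7 mean [ 0.544 -0.036  0.047]
scene lid [ 334  231   58   48 2042] zmed 0.205 z95 0.211 rect [ 667. -203.] [664. 160.] 89.4 mean [ 0.665 -0.03   0.207]
scene tumbler [333 196  23  29 484] zmed 0.087 z95 0.122 rect [ 622. -149.] [ 70. 808.] 12.4 mean [0.556 0.155 0.086]
scene cream [303 316  19  19 293] zmed 0.060 z95 0.064 rect [ 648. -369.] [ 52. 379.] 21.9 mean [ 0.591 -0.226  0.067]
side redtop [265 271  50  24 620] zmed 0.026 z95 0.032 rect [ 366. -606.] [1221.  147.] 80.4 mean [ 0.457 -0.057  0.032]
side turq [252 311  52  31 755] zmed 0.027 z95 0.032 rect [ 341. -684.] [1062.  142.] 82.0 mean [ 0.406 -0.22   0.033]
side pedal [309 265  14  14 143] zmed 0.045 z95 0.050 rect [546. -17.] [43. 90.] 4.0 mean [ 0.543 -0.035  0.042]
side lid [ 331  211   56   35 1415] zmed 0.207 z95 0.213 rect [ 510. -480.] [1511.  158.] 70.9 mean [ 0.659 -0.039  0.208]
side tumbler [301 205  22  31 585] zmed 0.095 z95 0.124 rect [ 445. -451.] [1550.   68.] 79.4 mean [0.556 0.142 0.098]
side cream [333 305  20  18 285] zmed 0.062 z95 0.066 rect [ 459. -682.] [1101.   54.] 74.3 mean [ 0.588 -0.228  0.063]
```

View pics/scene_crop.png

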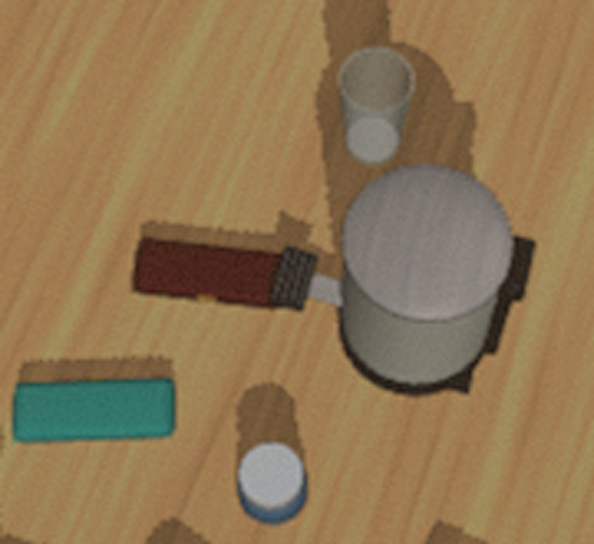

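The crop confirms the dark red case in crop (135-275, 238-305), with its end under the black ribbed plate at (292,278). Next: ray casts onto the known planes.

```bash
cat >> h.py <<'E'
def cast(uv,z,m):
    uv=np.asarray(uv,float).reshape(-1,2); R=cv2.Rodrigues(np.array(m['rvec'],float))[0]; t=np.array(m['tvec']).ravel()
    o=-R.T@t; r=np.c_[(uv[:,0]-m['cx'])/m['fx'],(uv[:,1]-m['cy'])/m['fy'],np.ones(len(uv))]@R
    return (o+r*((z-o[2])/r[:,2])[:,None])[:,:2]
def biggest(m):
    m=cv2.morphologyEx(m.astype(np.uint8),cv2.MORPH_OPEN,np.ones((2,2)))
    k,l,s,c=cv2.connectedComponentsWithStats(m); i=1+s[1:,4].argmax(); v,u=np.nonzero(l==i); return np.c_[u,v]
E
python3 - <<'E'
from h import *
for n,box in(('scene',(230,180,410,345)),('side',(240,190,400,345))):
    z=np.load(n+'0.npz'); p,w=z['p'],z['w']; m=eyes.camera_model(n); hsv=cv2.cvtColor(p,cv2.COLOR_RGB2HSV).astype(int); H,S,V=np.moveaxis(hsv,2,0)
    v,u=np.mgrid[:480,:640]; ok=(u>box[0])&(u<box[2])&(v>box[1])&(v<box[3]); Z=w[...,2]
    def rep(name,mk,zz):
        P=cast(biggest(mk&ok),zz,m)*1000; r=cv2.minAreaRect(P.astype(np.float32)); print(n,name,'rect c',np.round(r[0]),'size',np.round(r[1]),round(r[2],1),'mean',P.mean(0).round(),'circ',np.round(np.r_[cv2.minEnclosingCircle(P.astype(np.float32))[0]]))
    if n=='scene': pb=(u>308)&(u<330)&(v>250)&(v<278)
    else: pb=(u>305)&(u<325)&(v>258)&(v<282)
    rep('red',((H<8)|(H>170))&(S>110)&(V<130),.022)
    rep('turq',(H>80)&(H<95)&(S>110),.022)
    rep('pedal',(V<80)&(S<120)&pb,.045)
    rep('lid',(abs(Z-.208)<.012),.205)
    rep('cream',(abs(Z-.062)<.01)&(v>300)&(S<60),.062)
    q=w[(abs(Z-.205)<.02)&ok]; print('lid med',np.median(q,0).round(3))
    q=w[(Z>.06)&(Z<.13)&ok&(v<(232 if n=='scene' else 243))&(u<(358 if n=='scene' else 324))]; print('tumbler',np.percentile(q,[5,50,95],axis=0).round(3).tolist())
    # blobs low-lying straightness of pedal arm
E
```

```text
scene red rect c [459. -50.] size [128.  52.] 13.1 mean [463. -51.] circ [461. -56.]
scene turq rect c [ 412. -211.] size [145.  53.] 22.0 mean [ 412. -211.] circ [ 412. -210.]
scene pedal rect c [542. -36.] size [33. 59.] 4.1 mean [543. -35.] circ [543. -36.]
scene lid rect c [659. -28.] size [141. 141.] 25.4 mean [660. -29.] circ [660. -28.]
scene cream rect c [ 590. -224.] size [52. 53.] 20.0 mean [ 590. -224.] circ [ 591. -224.]
lid med [ 0.66  -0.028  0.205]
tumbler [[0.523, 0.117, 0.064], [0.552, 0.163, 0.098], [0.585, 0.183, 0.124]]
side red rect c [461. -52.] size [148.  66.] 12.8 mean [460. -52.] circ [462. -53.]
side turq rect c [ 409. -215.] size [147.  62.] 21.9 mean [ 408. -216.] circ [ 409. -215.]
side pedal rect c [542. -37.] size [32. 61.] 4.1 mean [542. -37.] circ [540. -36.]
side lid rect c [657. -32.] size [144. 142.] 60.2 mean [658. -33.] circ [663. -34.]
side cream rect c [ 588. -225.] size [61. 53.] 81.5 mean [ 588. -227.] circ [ 586. -226.]
lid med [ 0.656 -0.036  0.207]
tumbler [[0.523, 0.118, 0.067], [0.555, 0.138, 0.101], [0.583, 0.187, 0.125]]
```

```bash
python3 -m pendant '[[28,-47,0,-0.12,40],[28,-47,0,-0.12,40],[28,-47,0,-0.12,40],[28,-47,0,-0.12,40],[28,-47,0,-0.12,40],[28,-47,0,-0.12,40],[28,-47,0,-0.12,40],[6,-43,0,-0.12,40]]'
python3 -m pendant '[[6,-49,0,0,40],[6,-49,0,0,40],[6,-49,0,0,40],[6,-49,0,0,40],[6,-49,0,0,40],[6,-49,0,0,40],[6,-19,0,0,40],[0,0,0,0,40]]'
```

```text
time_s: 1.1
ee_pos: [0.4371, 0.2049, 0.253]
orientation: [-15.2, 90.0, -92.6]
force: [-0.3, -0.3, 0.6]
width: 0.0401
time_s: 2.1
ee_pos: [0.4777, -0.1072, 0.253]
orientation: [-61.7, 89.9, -138.9]
force: [0.5, 0.0, 0.9]
width: 0.0397
```

```bash
python3 -m pendant '[[0,0,-45,0,40],[0,0,-45,0,40],[0,0,-45,0,40],[0,0,-45,0,40],[0,0,-25,0,40],[0,0,-10,0,40],[0,0,-6,0,40],[0,0,0,0,40]]'; python3 - <<'E'
from h import *
a,_,_=grab('wrist');b,_,_=grab('side')
cv2.imwrite('pics/w1.png',np.hstack([cv2.resize(a,(400,300)),cv2.resize(b[210:360,220:420],(400,300))])[...,::-1])
E
```

```text
time_s: 3.1
ee_pos: [0.4784, -0.1052, 0.0328]
orientation: [90.7, 90.0, 13.7]
force: [0.6, -0.0, 0.5]
width: 0.0402
```

View pics/w1.png

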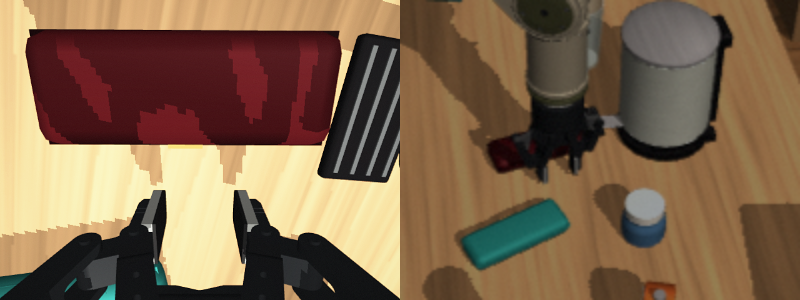

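The fingertips are beside the red case and parallel to it, and the pedal plate is to the right of the gripper at w1 (360,110). I'll lower slightly and push.

```bash
python3 -m pendant '[[-8,-2,-6,0,40],[-2,8,0,0,40],[-2,8,0,0,40],[-2,8,0,0,40],[-2,8,0,0,40],[-2,8,0,0,40],[0,0,0,0,40]]'; python3 - <<'E'
from h import *
a,_,_=grab('wrist');b,_,_=grab('side')
cv2.imwrite('pics/w2.png',np.hstack([cv2.resize(a,(400,300)),cv2.resize(b[210:360,220:420],(400,300))])[...,::-1])
E
```

```text
time_s: 4.08
ee_pos: [0.4599, -0.0666, 0.0263]
orientation: [-165.6, 90.0, 117.5]
force: [-0.2, 0.4, 0.0]
width: 0.0397
```

View pics/w2.png

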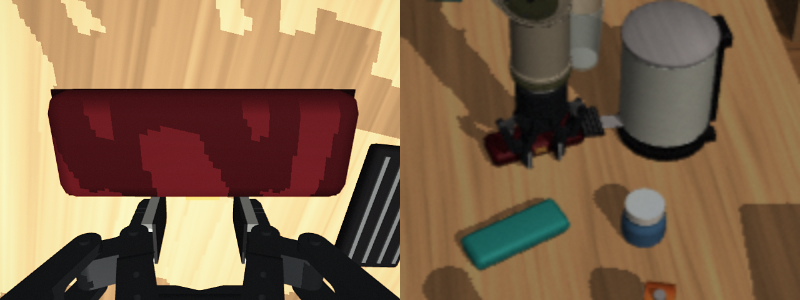

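```bash
python3 -m pendant '[[-2,8,0,0,40],[-2,8,0,0,40],[-2,8,0,0,40],[-2,8,0,0,40],[-2,8,0,0,40],[-2,8,0,0,40],[-2,8,0,0,40],[-2,6,0,0,40]]'; python3 -m pendant '[[0,2,0,0,40],[0,0,0,0,40],[2,-8,0,0,40],[2,-12,0,0,40]]';  python3 - <<'E'
from h import *
a,_,_=grab('wrist');b,d,m=grab('scene');c,_,_=grab('side')
cv2.imwrite('pics/w3.png',np.hstack([cv2.resize(a,(400,300)),cv2.resize(c[210:360,220:420],(400,300))])[...,::-1])
for p,n in((b,'scene'),(c,'side')):
    m=eyes.camera_model(n);H,S,V=np.moveaxis(cv2.cvtColor(p,cv2.COLOR_RGB2HSV).astype(int),2,0);v,u=np.mgrid[:480,:640]
    uv=biggest(((H<8)|(H>170))&(S>110)&(V<130)&(u>230)&(u<350)&(v>180)&(v<345)); P=cast(uv,.022,m)*1000; print(n,len(uv),cv2.minAreaRect(P.astype(np.float32)))
E
```

```text
time_s: 5.18
ee_pos: [0.4439, -0.0048, 0.0263]
orientation: [-174.0, 90.0, 109.0]
force: [-0.3, -1.9, 0.9]
width: 0.0399
time_s: 5.68
ee_pos: [0.4482, -0.0242, 0.0263]
orientation: [7.4, 90.0, -69.6]
force: [-0.4, 0.1, -0.2]
width: 0.0402
scene 107 ((499.6485900878906, 43.86802291870117), (29.168760299682617, 50.075077056884766), 20.243633270263672)
side 144 ((383.4537353515625, 11.262077331542969), (29.848102569580078, 66.34608459472656), 13.817381858825684)
```

View pics/w3.png

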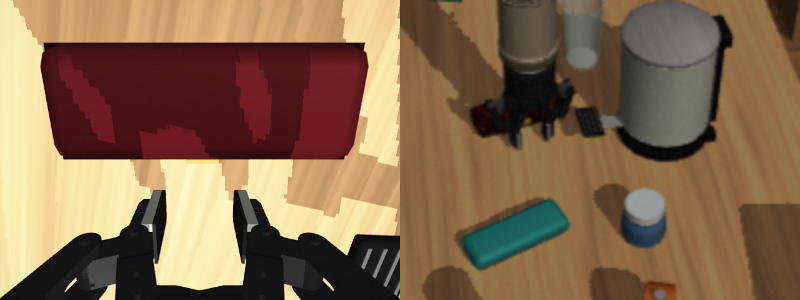

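The case now lies beyond the fingertips and clear of the plate at w3 (380,260). I'll measure it through the wrist camera, then go up and to the pedal.

```bash
python3 -m pendant '[[2,-6,20,0,20],[0,0,45,0,0],[0,0,15,0,0],[0,0,0,0,0]]'; python3 - <<'E'
from h import *
p,d,m=grab('wrist')
H,S,V=np.moveaxis(cv2.cvtColor(p,cv2.COLOR_RGB2HSV).astype(int),2,0)
uv=biggest(((H<8)|(H>170))&(S>120)); P=cast(uv,.02,m)*1000; r=cv2.minAreaRect(P.astype(np.float32)); print(uv.min(0),uv.max(0),r)
B=cv2.boxPoints(r); e=sorted(B.tolist(),key=lambda q:-q[0])[:2]; e=np.mean(e,0); a=np.radians(4); q=e-[660,-29]; print('end',e,'in bin',q@[np.cos(a),np.sin(a)],q@[-np.sin(a),np.cos(a)])
k=(V<90)&(S<90)&(np.mgrid[:480,:640][1]>330)
print('state',bot.read_state()['ee_pos'])
cv2.imwrite('pics/w4.png',p[...,::-1])
E
```

```text
time_s: 6.32
ee_pos: [0.4506, -0.0291, 0.1069]
orientation: [106.4, 89.9, 29.4]
force: [-0.6, -0.1, 0.1]
width: 0.0001
[161  69] [481 188] ((437.7044677734375, 35.11231231689453), (147.19955444335938, 54.424339294433594), 13.057183265686035)
end [509.40133667  51.74022675] in bin -144.59965904819384 91.04877931572774
state [ 0.44982166 -0.02907195  0.10587288]
```

View pics/w4.png

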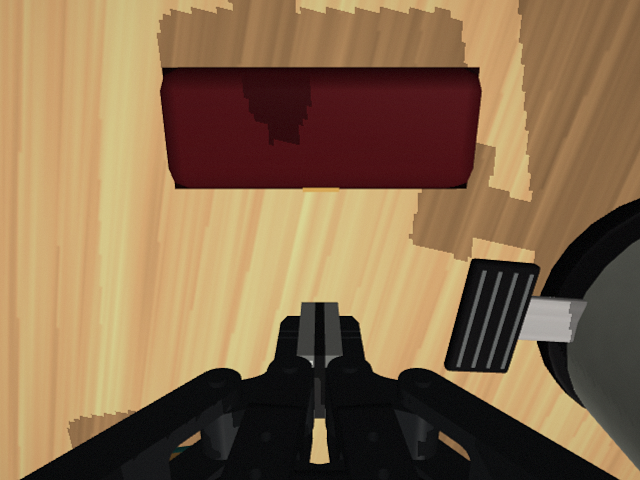

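```bash
python3 - <<'E'
from h import *
m=eyes.camera_model('wrist'); c=cast([(473,259),(540,264),(508,373),(445,369)],.045,m)*1000; print(c.round(),c.mean(0).round(1), bot.read_state()['joints'].round(1))
E
python3 -m pendant '[[10,-1,0,0.178,0],[10,-1,0,0.178,0],[10,-1,0,0.178,0],[10,-1,0,0.178,0],[10,-1,0,0.178,0],[10,-1,0,0.178,0],[10,-1,0,0.178,0],[10,-1,0,0.178,0]]'
```

```text
[[516.  -3.]
 [546.   2.]
 [553. -56.]
 [522. -61.]] [534.4 -29.4] [-35.6   9.5  38.7 117.   -7.2  55.8  19.8]
time_s: 7.38
ee_pos: [0.5291, -0.0373, 0.1041]
orientation: [175.3, 89.8, -179.8]
force: [-0.6, -0.3, 0.2]
width: 0.0003
```

```bash
python3 -m pendant '[[3,1,-15,0,0],[0,0,-10,0,0],[0,0,-5,0,0],[0,0,-4,0,0],[0,0,-3,0,0],[0,0,-2,0,0],[0,0,-2,0,0],[0,0,0,0,0]]';  python3 - <<'E'
from h import *
c,_,_=grab('side');b,_,_=grab('scene')
cv2.imwrite('pics/w5.png',np.hstack([cv2.resize(b[170:320,240:440],(400,300)),cv2.resize(c[180:330,230:430],(400,300))])[...,::-1])
E
```

```text
time_s: 8.38
ee_pos: [0.5329, -0.0365, 0.0657]
orientation: [103.0, 90.0, 107.6]
force: [-2.7, 0.2, 4.6]
width: -0.0003
```

View pics/w5.png

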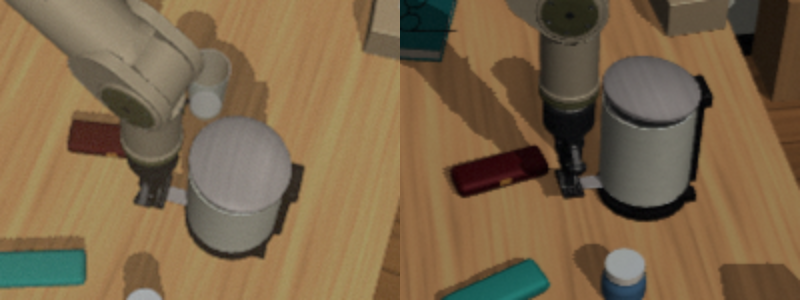

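The fingertips rest on the plate, the wrist stands clear of the bin, and the case is well off to the side. Pressing down.

```bash
python3 -m pendant '[[0,0,-4,0,0],[0,0,-4,0,0],[0,0,-4,0,0],[0,0,-4,0,0]]'; python3 -m pendant '[[0,0,-4,0,0],[0,0,-3,0,0],[0,0,-3,0,0],[0,0,0,0,0]]'
```

```text
time_s: 8.98
ee_pos: [0.5327, -0.0366, 0.0495]
orientation: [159.8, 90.0, 164.4]
force: [-3.7, -0.9, 5.3]
width: 0.0
time_s: 9.48
ee_pos: [0.533, -0.0366, 0.0397]
orientation: [78.8, 90.0, 83.4]
force: [-5.2, -0.4, 9.6]
width: -0.0003
```

```bash
python3 - <<'E'
from h import *
c,_,_=grab('side');b,_,_=grab('scene')
cv2.imwrite('pics/w6.png',np.hstack([cv2.resize(b[170:320,240:440],(400,300)),cv2.resize(c[160:310,230:430],(400,300))])[...,::-1])
print(bot.read_state()['force'])
E
```

```text
[-5.7150303  -0.0479891   8.92591167]
```

View pics/w6.png

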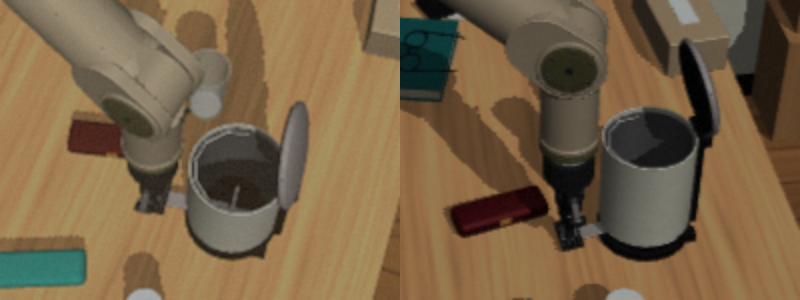

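The lid stands almost upright and nothing touches it. I'll press on to the stop and read the force.

```bash
python3 -m pendant '[[0,0,-2,0,0],[0,0,0,0,0]]'; python3 -m pendant '[[0,0,-2,0,0],[0,0,0,0,0]]'; python3 - <<'E'
from h import *
for n in('scene','side'):
    c,d,m=grab(n); w=world(d,m).reshape(-1,3); P=w[(w[:,2]>.24)&(w[:,2]<.36)&(w[:,0]>.70)&(w[:,0]<.83)&(abs(w[:,1]+.025)<.09)]
    a=np.radians(4); x=(P[:,:2]-[.66,-.029])@[np.cos(a),np.sin(a)]
    nn=np.linalg.svd(np.c_[x,P[:,2]]-[x.mean(),P[:,2].mean()],full_matrices=False)[2][0]
    print(n,len(P),'max z',np.percentile(P[:,2],99.5).round(3),'lid angle deg',np.degrees(np.arctan2(nn[1],-nn[0]))%180)
E
```

```text
time_s: 9.82
ee_pos: [0.5332, -0.0366, 0.0393]
orientation: [61.4, 89.9, 66.0]
force: [-13.1, 0.1, 28.3]
width: -0.0001
time_s: 10.07
ee_pos: [0.5332, -0.0367, 0.039]
orientation: [61.9, 89.9, 66.4]
force: [-23.3, 0.4, 49.2]
width: -0.0001
scene 616 max z 0.341 lid angle deg 71.58458903692423
side 506 max z 0.342 lid angle deg 81.56658058176839
```

On the stop: the force climbs steeply, and the lid top at 0.342 m is what 79° should give. Easing back the excess force and holding for 3 s.

```bash
Z='x'; python3 -m pendant '[[0,0,2,0,0],[0,0,0,0,0],[0,0,0,0,0],[0,0,0,0,0],[0,0,0,0,0],[0,0,0,0,0],[0,0,0,0,0],[0,0,0,0,0]]'; python3 -m pendant '[[0,0,0,0,0],[0,0,0,0,0],[0,0,0,0,0],[0,0,0,0,0],[0,0,0,0,0],[0,0,0,0,0],[0,0,0,0,0],[0,0,0,0,0]]'; python3 -m pendant '[[0,0,0,0,0],[0,0,0,0,0],[0,0,0,0,0],[0,0,0,0,0],[0,0,0,0,0],[0,0,0,0,0],[0,0,0,0,0],[0,0,0,0,0]]'
```

```text
time_s: 11.18
ee_pos: [0.5332, -0.0366, 0.0393]
orientation: [55.1, 89.9, 59.7]
force: [-12.7, 0.2, 28.5]
width: -0.0001
time_s: 12.18
ee_pos: [0.5331, -0.0366, 0.0393]
orientation: [57.1, 89.9, 61.7]
force: [-13.3, 0.8, 29.0]
width: -0.0
time_s: 13.18
ee_pos: [0.5331, -0.0366, 0.0393]
orientation: [59.3, 89.9, 63.9]
force: [-12.8, 0.3, 28.7]
width: 0.0001
```

```bash
python3 -m pendant '[[0,0,1,0,0],[0,0,1,0,0],[0,0,1,0,0],[0,0,1,0,0],[0,0,1,0,0],[0,0,1,0,0],[0,0,1,0,0],[0,0,1,0,0]]'; python3 -m pendant '[[0,0,1.2,0,0],[0,0,1.2,0,0],[0,0,1.2,0,0],[0,0,1.2,0,0],[0,0,1.2,0,0],[0,0,1.2,0,0],[0,0,1.2,0,0],[0,0,1.2,0,0]]'; python3 -m pendant '[[0,0,1,0,0],[0,0,1,0,0],[0,0,1,0,0],[0,0,1,0,0],[0,0,1,0,0],[0,0,1,0,0],[0,0,1,0,0],[0,0,1,0,0]]'
```

```text
time_s: 14.18
ee_pos: [0.5331, -0.0365, 0.0454]
orientation: [-21.2, 90.0, -16.6]
force: [-0.8, 0.1, 2.7]
width: -0.0001
time_s: 15.18
ee_pos: [0.5333, -0.0364, 0.0551]
orientation: [-9.9, 90.0, -5.3]
force: [1.5, -0.0, 2.9]
width: -0.0001
time_s: 16.18
ee_pos: [0.5331, -0.0364, 0.063]
orientation: [-5.8, 90.0, -1.2]
force: [3.7, 0.4, 4.0]
width: -0.0001
```

```bash
python3 -m pendant '[[0,0,0.8,0,0],[0,0,0.8,0,0],[0,0,0.8,0,0],[0,0,0.8,0,0],[0,0,0.8,0,0],[0,0,0.8,0,0],[0,0,0.8,0,0],[0,0,0.8,0,0]]'
```

```text
time_s: 17.18
ee_pos: [0.532, -0.0366, 0.0687]
orientation: [179.1, 89.9, -176.3]
force: [1.0, 0.3, 0.7]
width: -0.0001
```

```bash
python3 -m pendant '[[0,0,0.8,0,0],[0,0,0.8,0,0],[0,0,1,0,0],[0,0,2,0,0],[0,0,4,0,0],[0,0,10,0,0],[-10,0,20,0,0],[-10,0,30,0,0]]'; python3 -m pendant '[[-10,0,40,0,0],[-10,0,40,0,0],[-10,-15,20,0,0],[-5,-15,0,0,0],[0,-15,0,0,0],[0,-15,0,0,0],[0,0,0,0,0],[0,0,0,0,0]]'; python3 - <<'E'
from h import *
out=[]
for n in('scene','side'):
    p,d,m=grab(n); w=world(d,m); z=np.load(n+'0.npz'); 
    H,S,V=np.moveaxis(cv2.cvtColor(p,cv2.COLOR_RGB2HSV).astype(int),2,0);v,u=np.mgrid[:480,:640]
    uv=biggest(((H<8)|(H>170))&(S>110)&(V<130)&(u>230)&(u<350)&(v>180)&(v<345)); print(n,'case',cv2.minAreaRect((cast(uv,.022,m)*1000).astype(np.float32)))
    L=(abs(z['w'][...,2]-.207)<.012)&(abs(z['w'][...,0]-.66)<.08); print('lid dz mm',np.median((w-z['w'])[L][:,2])*1000)
    df=cv2.absdiff(p,z['p']).max(2); out.append(np.hstack([p,cv2.cvtColor(df*2,cv2.COLOR_GRAY2RGB)]))
cv2.imwrite('pics/fin.png',cv2.resize(np.vstack(out),(800,600),interpolation=cv2.INTER_AREA)[...,::-1])
E
```

```text
time_s: 18.18
ee_pos: [0.5123, -0.0366, 0.1385]
orientation: [-167.2, 89.9, -162.6]
force: [-0.9, 0.9, 1.1]
width: 0.0002
time_s: 19.18
ee_pos: [0.478, -0.0961, 0.2373]
orientation: [179.4, 89.9, -176.0]
force: [0.2, -0.5, 0.9]
width: -0.0002
scene case ((477.6124267578125, 36.4503059387207), (76.16390228271484, 54.24660873413086), 12.177109718322754)
lid dz mm -0.18662515789016898
side case ((441.60986328125, 24.65741729736328), (148.9407958984375, 66.09422302246094), 13.50430679321289)
lid dz mm 0.038811321517104314
```

View pics/fin.png

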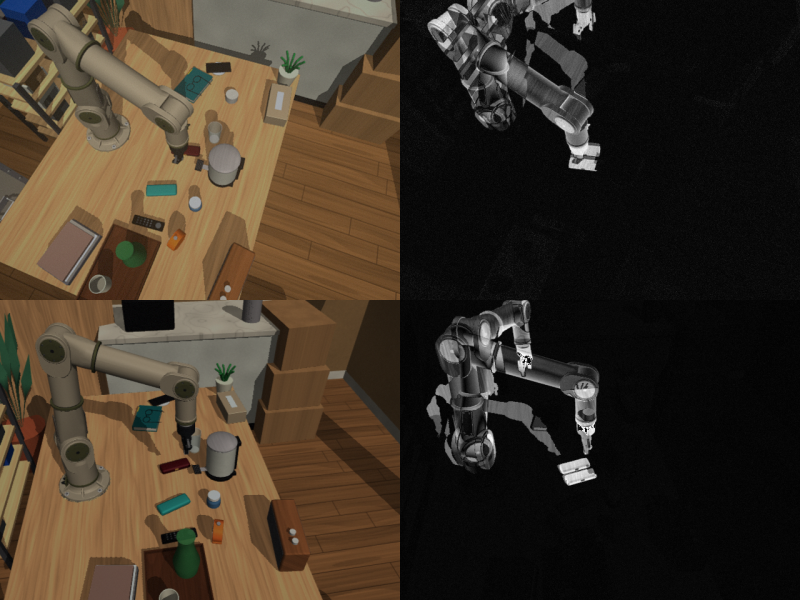

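The difference images show that only the arm, its shadow and the case have changed. The lid is back at its shut height (within 0.2 mm) and the case is clear.

```bash
python3 -c "
from workcell import bot
print(bot.read_state()['force']); print(bot.sign_off())"
```

```text
[-0.43896695 -0.17811537  0.1390085 ]
the job is handed in; nothing more can be done
None
```

The job is done and handed in at about 19 s; the sign-off gave no verdict.

- **Case:** I pushed the dark red case sideways with the fingertips, and it stayed flat on the table. Its end now lies about 80–90 mm to the side of the pedal's middle line.
- **Lid:** I pressed the pedal to its stop. The top of the lid measured 0.342 m, against about 0.339 m expected when fully open. I held it there for a little over 3 s, then let the pedal up at about 6–10 mm/s, well under the 60 mm/s limit.
- **Last checks:** the lid is back within 0.2 mm of its shut height. Before/after pictures show only the arm, its shadows and the case changed. The robot was touching nothing (force under 0.5 N).
- **Disagreements:**
  - The wrist camera and the fixed cameras differed by about 8 mm on the pedal position, and by a similar amount on the case. Both are within the margins.
  - The two cameras' direct lid-angle fits were rough (72° and 82°), so I relied on the lid's top height and the steep rise in force at the stop.
  - The force on the stop briefly reached 49 N at the fingertips (about 54 N with the sideways part), and I held at about 29 N.

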